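# Put the pivot pin back into the chip holder's bracket

## Robot

A 6-joint arm with a two-finger parallel gripper is mounted at the origin on the work surface. World frame = base frame: x ahead of the robot, y to its left, z up, the work surface at z = 0. Lengths are in m, angles in rad, forces in N, time in s.
With the tool pointing down it reaches from about 0.35 to 0.975 m from the base axis. Payload 4.9 kg.
Tool frame: the origin (TCP) lies at the very end of the fingers, on their centre line; the grasp point (between the pads) lies 19 mm behind it; x points along the fingers, y is the direction in which the jaws open and shut, and the axes are right-handed (so a half turn about x gives the same grasp; the last joint's range is limited). The gripper opens to 85 mm and grips with 20 to 120 N. Pads are 22 mm wide; open, the fingers measure 114 mm over their backs; the gripper's body (76 mm by 85 mm) begins 54 mm behind the grasp point. The pads swing forward as they close: fully open they stand 13 mm farther back than shut.
Start: joints at [-1.258, 0.053, 1.613, -0, 1.476, -0.119], TCP at [0.262, -0.568, 0.231] pointing down, gripper open.
Joint ranges: [-3.01, 3.01], [-1.01, 2.22], [0.06, 2.58], [-1.02, 4.17], [0.09, 2.62], [-3.14, 3.14]. Speed limits (rad/s): [2.57, 2.57, 3.14, 3.14, 3.14, 3.14].

## Interface

Orientations are given as a rotation vector (axis times angle).
In Python, from station import ctrl, get_image, calibration, finish_job, search_frame, cut_out, mark_of gives the robot as it stands. The module is installed in compiled form; this text tells all that it offers.
- The arm moves only by the tool arm_command, never from a script. Its argument "plan" is a list that holds one entry, the list of rows, each a list of 7 numbers: the shift along the tool's x, y, z in m, then the turn, a rotation vector about the tool's x, y, z in degrees, then the finger opening in m, from 0 to 0.0854. A call has 1 to 20 rows; each row shifts and turns the pose as measured when the row begins, along the tool's axes as they then stand; what a row does not reach is not made up. A row lasts 1/12 s, in which the tool goes at most 41.7 mm and 7.16 degrees, less where a joint would pass 70% of its speed; a pose out of reach is approached as far as the arm can. A call with a gripper value outside its range is refused whole. The fingers move at their own pace and stop on an object; "squeeze" is the grip in N (left out, the last holds). Time passes only in rows, so rows that do not move let the fingers close. It gives the time, the measured TCP pose, the force and the opening at its end, in the units of the state.
- ctrl.get_obs(): the state, without advancing time (a new reading comes with each control period).
- get_image(name): name is "scene" or "top" or "wrist"; returns the picture (480x640x3 uint8, red, green, blue); there is no depth.
- calibration(name): a dict with "fx", "fy", "cx", "cy" (pixels), "cam_to_world" (4x4, takes a point from camera to world coordinates); the wrist camera has in their place "hand_eye" (4x4, takes a point from camera to tool coordinates, whose origin is the TCP and whose axes are the tool frame's). Camera axes: x right, y down, z forward; pixel columns grow to the right and rows downward; lengths in m; the calibration is good to about 2 mm. The wrist camera is an equidistant fisheye: a pixel r from the principal point sees the ray r / f radians off the axis. A picture is of the moment at which its call begins: read the wrist's pose just before it. calibration takes no time and is no camera call.
- finish_job(): hands the job in, once; it reports no verdict.
Trained networks look in the newest picture that a camera, given by its name, has taken for a name from the list of things; names that differ only in an ending like _2 or _b are one class to them, and where a whole thing is asked for, a point or a joint stands for the part that bears it (a point fixed in the world has none). Each returns a list of dicts, best first, with "conf" (0 to 1); they miss things now and then, are a little off and sometimes report something else, mostly with a low value. They report only what shows in the picture. A call takes as long as a camera call. They do not tell look-alikes from the thing itself.
- search_frame(camera, thing): "at" ([x, y, z] in m, in the coordinates of the camera as it stood for that picture, good to about 4 mm: the middle of the surface that is visible of it).
- cut_out(camera, thing): "mask" (480x640 bool, what is visible of it).
- mark_of(camera, thing): "at" ([x, y, z] in m, in the coordinates of the camera as it stood for that picture, good to about 4 mm: a listed point, or the origin of a listed thing).
The state is a dict: "t": time; "q": joint angles; "dq": joint speeds; "effort": joint torques, N m; "tool_pos": TCP position; "tool_rot": TCP orientation; "contact_force": force on the tool from outside, world axes, zero at the start; "wrist_torque": the same for the moment, N m; "opening": finger opening in m.
Only numpy, scipy, OpenCV 4.12 (cv2) and the standard library are available. Lean on these libraries where they do the work, as an engineer would, in place of code of your own. Each camera call takes 0.05 s, during which the arm holds its last target. There are 200 camera calls.

## Task

The chip holder's pivot pin has been pulled out. Take the steel pivot pin with the square head from the wooden block and thread it down through the upper ear of the bracket, the sprung eye of the chip holder and the lower ear, until its collar sits flush on the upper ear, then let go. The bracket's eared head is clamped at an unknown place along its rail, so feel for the hole with light contact, and never press on it harder than about 30 N. Leave the peg, dice cup, saucer, tiles, pusher and die where they are.

Things in the scene. Friction and masses are not known exactly. Their poses are not given: they have to be found in the camera images.
- pin_center (a point): centre of the square grip of the steel pivot pin, half-way up it. Grip 18 x 18 mm, 44 mm tall, sides along this point's x and y; z is the pin's axis, up. Below the grip: a collar 22 mm across, 4 mm thick, its underside 26 mm below this point; then the shaft. The tip is 101 mm below. About 130 g, varies. It starts upright in a hole of the block. When seated this point is 106 mm above the table
- pin_tip (a point): the tip (lower end) of the pin, on its axis; same axes as pin_center. The shaft is round, 10 mm in diameter, 75 mm long below the collar; its last 6 mm taper to a flat end 7 mm across. Starts 10 mm above the table; when seated it is 5 mm above the table
- bracket: the chip holder's bracket, fixed. Origin on the table; y along its 260 mm steel rail; x towards the chip tray; z up. An aluminium head with two level ears is clamped on the rail. The holes' common upright axis is at x = 0 and anywhere from y = -22 to +22 mm in this frame, not measured: find it by feel or by eye. The head does not shift under 30 N. Nothing of it stands above the upper ear
- ear_top (a point): point at the height of the upper ear's top face, 80 mm above the bracket's origin, so in the middle of the range of places of the hole, not at the hole. Each ear is 8 mm thick, from x = -18 to +32 mm, 104 mm wide along y with the hole midway in that width; hole 11.6 mm across, 1 mm chamfer. The lower ear's top is 28 mm above the table
- eye_mid (a point): point 49 mm above the bracket's origin, at the height of the chip holder's steel eye (44 to 54 mm above the table, between the ears). Its 10.8 mm hole, 1.5 mm chamfer, is held by a spring 1.8 mm to -x of the ears' axis, same y as them. It gives way towards +x (4.5 N, then 1.5 N per mm): the pin's taper pushes it aside, then it pinches the pin, which must be pushed home (some 3 to 9 N)
- tray_mid (a point): middle of the chip tray's range, 48 mm above the table and 128 mm to +x of the bracket's origin: a black tray of chips, 76 x 140 x 32 mm, top 64 mm above the table, carried by the eye's arm; it moves with the head and the eye
- block: a heavy fixed light-wood block 60 x 140 x 45 mm, origin at the centre of its underside on the table, long side along its y. Two upright blind holes of 12 mm diameter, 35 mm deep, at y = +40 and -40 mm: one holds the pivot pin, the other a bamboo scoring peg; which is which varies
- peg: bystander: bamboo scoring peg, round waisted knob, 70 mm long in all, 10 mm shaft, origin at its lower end; stands in the other hole of the block (its top is about 80 mm above the table). Leave it in its hole
- dice_cup: bystander: red plastic dice cup standing open end up, 72 mm across, 78 mm high, origin under its centre
- saucer: bystander: white porcelain saucer 120 mm across, 16 mm high, origin under its centre
- tiles: bystander: stack of three cream tiles with bamboo backs, 30 x 40 mm, 66 mm high (one piece here), origin under its centre
- tile_row: bystander: row of four upright cream tiles, 22 x 120 x 40 mm, origin under its centre
- pusher: bystander: bamboo tile pusher, a 260 mm long bar along its y, 14 mm thick, 22 mm high, origin under its centre
- die: bystander: an 18 mm white die, origin under its centre
Things that resemble listed ones, but are neither listed nor needed, are in the scene too. Of the things that look like the part that bears pin_center, the middle-sized one is meant.

How it is judged:
On the way, in this order (a step that is already met when the one before it is completed fails the run):
1. the pin is lifted out of the block, its tip clear above the level of the upper ear (height (world z) of pin_tip above 0.082 m), for 0.1 s.
2. the pin's tip has entered the upper ear's hole (x of pin_tip in the frame of bracket between -0.004 and 0.004 m and y of pin_tip in the frame of bracket between -0.028 and 0.028 m and height (world z) of pin_tip below 0.071 m).
At the end, for the whole second after the job is handed in: the pin stands upright (within 0.08 rad) through both ears and the eye, its axis within 4 mm of the bracket's line of possible hole places, its collar on the upper ear with a gap under 3 mm (tip less than 8 mm above the table), released and at rest (x of pin_tip in the frame of bracket between -0.004 and 0.004 m and y of pin_tip in the frame of bracket between -0.028 and 0.028 m and height (world z) of pin_tip below 0.008 m and angle between pin_center's own z axis and vertical below 0.08 rad and linear speed of pin below 0.02 m/s); the robot touches nothing.
It fails at once if the pin bears on the bracket or chip holder with contact forces adding up to more than 40 N (a push of about 30 N on top of the eye's pinch) (contact force between pin and bracket above 40 N).
It fails at once if the robot itself pushes on the bracket or chip holder with more than 30 N (contact force between any of the fingers, the arm and bracket above 30 N).
It fails at once if a bystander is shifted by more than 30 mm (distance of any of peg, dice_cup, saucer, tiles, tile_row, pusher, die from where it was at the start of the episode above 0.03 m).
It also fails if it takes over 72 s, if anything falls off the work surface, if the arm or the gripper's body presses on something with over 40 N, if the wrist force passes 120 N, or if a joint passes its speed limit or range.

## Working session

There is one attempt and no reset: what is moved stays moved. The work goes in short steps, Python scripts to look and compute and a tool call to move; the robot and the scene stay as the last step left them, time stands still between calls to the robot, and variables do not carry over. Pictures are saved under pics/ and viewed, about 8 in all and at most 12, crops included, and the job is handed in when it is done.

Besides the shell and the picture viewer there is one more tool, called after "Request:" as name(argument=value, ...), one argument or row to a line, values as JSON. arm_command: Moves the arm, as the interface text tells. Its arguments: {"type":"object","properties":{"plan":{"type":"array","items":{"type":"array","items":{"type":"array","items":{"type":"number"}}}},"squeeze":{"type":"number"}},"required":["plan"]}

```bash
mkdir -p pics; cat > h.py <<'E'
import numpy as np, cv2
from scipy.spatial.transform import Rotation as R
from station import *
np.set_printoptions(precision=4, suppress=True)
def T_tool():
    o=ctrl.get_obs(); T=np.eye(4); T[:3,:3]=R.from_rotvec(o["tool_rot"]).as_matrix(); T[:3,3]=o["tool_pos"]; return T
def c2w(n):
    c=calibration(n); return np.array(c["cam_to_world"]) if n!="wrist" else T_tool()@np.array(c["hand_eye"])
def proj(n,p):
    c=calibration(n); q=np.linalg.inv(c2w(n))@np.append(p,1); 
    return np.array([c["fx"]*q[0]/q[2]+c["cx"],c["fy"]*q[1]/q[2]+c["cy"]])
def w(n,at): return (c2w(n)@np.append(at,1))[:3]
def save(n,im): cv2.imwrite("pics/"+n+".png",cv2.cvtColor(im,cv2.COLOR_RGB2BGR))
E
python3 - <<'E'
from h import *
print(ctrl.get_obs()); print(T_tool())
for n in ("scene","top"):
    im=get_image(n); save(n,im)
    for t in ("pin_center","ear_top","bracket","block","peg","eye_mid","tray_mid"):
        for d in mark_of(n,t)[:4]:
            p=w(n,d["at"]); print(n,t,round(d["conf"],2),p,proj(n,p).round())
E
```

```text
{'t': 0.0, 'q': array([-1.258 ,  0.0533,  1.6143, -0.    ,  1.476 , -0.119 ]), 'dq': array([-0.0013, -0.002 , -0.0003,  0.0021,  0.0001,  0.0003]), 'effort': array([ -0.002 , -39.3694, -37.0172,  -0.0003,   0.007 ,  -0.    ]), 'tool_pos': array([ 0.2614, -0.567 ,  0.2301]), 'tool_rot': array([ 1.9833,  0.4371, -1.9837]), 'contact_force': array([-0.0103, -0.1749, -0.1966]), 'wrist_torque': array([-0.0729,  0.0352, -0.0078]), 'opening': 0.08535423195956794}
[[-0.0006  0.4185 -0.9082  0.2614]
 [ 0.002  -0.9082 -0.4185 -0.567 ]
 [-1.     -0.002  -0.0002  0.2301]
 [ 0.      0.      0.      1.    ]]
scene pin_center 0.69 [ 0.51   -0.183   0.1083] [213. 271.]
scene pin_center 0.65 [ 0.4233 -0.1929  0.071 ] [187. 265.]
scene pin_center 0.55 [ 0.3879 -0.2391  0.1369] [153. 241.]
scene ear_top 0.76 [0.5539 0.1738 0.0816] [357. 220.]
scene bracket 0.96 [ 0.5452  0.1743 -0.0025] [353. 247.]
scene block 0.83 [ 0.5095 -0.2191 -0.0025] [204. 319.]
scene peg 0.54 [ 0.5168 -0.2635  0.0111] [186. 327.]
scene peg 0.41 [ 0.5081 -0.1842  0.1092] [212. 270.]
scene eye_mid 0.58 [0.5544 0.1816 0.0533] [359. 229.]
top pin_center 0.64 [ 0.5053 -0.1855  0.11  ] [411. 260.]
top pin_center 0.61 [ 0.3821 -0.2413  0.1319] [433. 307.]
top pin_center 0.53 [ 0.4226 -0.1956  0.0649] [413. 291.]
top pin_center 0.31 [0.5496 0.1761 0.0495] [278. 243.]
top ear_top 0.6 [0.5495 0.1761 0.0771] [277. 242.]
top ear_top 0.35 [ 0.6388 -0.0978 -0.0027] [376. 214.]
top ear_top 0.15 [ 0.3959 -0.1143 -0.0006] [381. 300.]
top bracket 0.85 [ 0.5479  0.1757 -0.0006] [279. 245.]
top block 0.72 [ 0.5087 -0.2246 -0.0001] [420. 261.]
top block 0.39 [ 0.507  -0.1898  0.113 ] [413. 259.]
top peg 0.44 [ 0.5193 -0.2672  0.0088] [436. 257.]
top eye_mid 0.94 [0.5493 0.1756 0.045 ] [278. 243.]
top tray_mid 0.89 [0.6741 0.1535 0.049 ] [287. 198.]
```

View pics/scene.png

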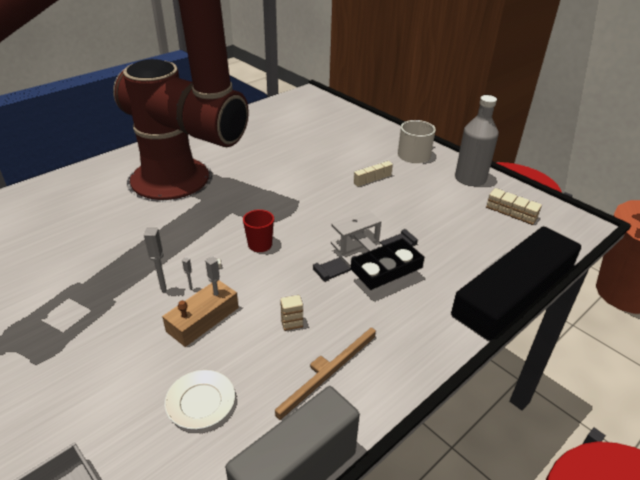

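```bash
python3 - <<'E'
import cv2
a=cv2.imread("pics/top.png"); 
l=cv2.resize(a[190:330,220:340],None,fx=3.3,fy=3.3,interpolation=3); r=cv2.resize(a[190:330,360:480],None,fx=3.3,fy=3.3,interpolation=3)
cv2.imwrite("pics/topc.png",cv2.hconcat([l,r])); print(l.shape)
E
```

```text
(462, 396, 3)
```

View pics/topc.png

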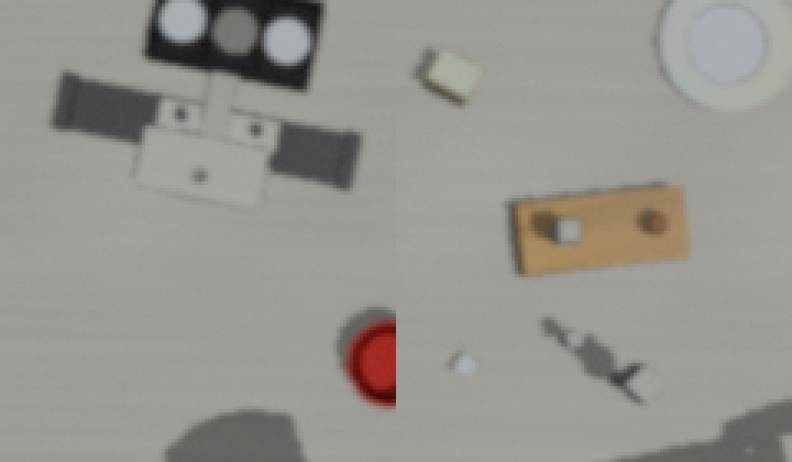

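The three pin look-alikes in the scene picture are the tall one at (153,241), the small one at (187,265) and the one standing in the block at (213,271). The one in the block is middle-sized, so it is the pin meant. In the top crop it shows as the square head beside the round bamboo peg. The ear hole shows at about crop (200,176), which is top pixel (280.6,243.3).

```bash
cat >> h.py <<'E'
def back(n,uv,z):
    c=calibration(n); M=c2w(n); 
    x=(uv[0]-c["cx"])/c["fx"]; y=(uv[1]-c["cy"])/c["fy"]
    if n=="wrist":
        r=np.hypot(x,y); s=np.sin(r)/r if r>1e-9 else 1; d=np.array([x*s,y*s,np.cos(r)])
    else: d=np.array([x,y,1])
    d=M[:3,:3]@d; o=M[:3,3]; return o+d*(z-o[2])/d[2]
def totool(v): return T_tool()[:3,:3].T@v
E
python3 - <<'E'
from h import *
k=3.3
L=lambda u,v:(220+u/k,190+v/k); Q=lambda u,v:(360+(u-396)/k,190+v/k)
print("hole",back("top",L(200,176),.08))
a=[back("top",L(*p),z) for p,z in (((53,125),.0),((350,188),.0),((149,124),.08),((273,153),.08),((133,183),.08),((260,209),.08))]
print(a); yaw=lambda v:np.degrees(np.arctan2(v[1],v[0]))
for i in(0,2,4): print("yaw bracket y dir",yaw(a[i]-a[i+1]))
c=[back("top",Q(*p),.045) for p in ((513,203),(681,187),(519,273),(689,257))]
print("block y",yaw(c[0]-c[1]),yaw(c[2]-c[3]),np.mean(c,axis=0)); print("pin top",back("top",Q(567,231),.133),"peg",back("top",Q(655,221),.075))
print(calibration("wrist")); 
t=T_tool()
print(totool(np.array([.508,-.184,.24])-t[:3,3]))
E
```

```text
hole [0.5455 0.1649 0.08  ]
[array([0.5938, 0.2997, 0.    ]), array([0.5431, 0.0423, 0.    ]), array([0.5879, 0.208 , 0.08  ]), array([0.5654, 0.1052, 0.08  ]), array([0.5389, 0.22  , 0.08  ]), array([0.5191, 0.115 , 0.08  ])]
yaw bracket y dir 78.86230693553576
yaw bracket y dir 77.66095607161012
yaw bracket y dir 79.29506060332882
block y 96.31458385250234 96.2479583289461 [ 0.5088 -0.2236  0.045 ]
pin top [ 0.503  -0.1844  0.133 ] peg [ 0.5153 -0.264   0.075 ]
{'fx': 371.64829954431775, 'fy': 371.64829954431775, 'cx': 317.1593905817694, 'cy': 248.4933335105965, 'hand_eye': array([[-0.0003, -0.2809,  0.9597, -0.143 ],
       [ 1.    , -0.    ,  0.0003,  0.0003],
       [-0.    ,  0.9597,  0.2809, -0.0707],
       [ 0.    ,  0.    ,  0.    ,  1.    ]])}
[-0.0087 -0.2453 -0.3844]
```

Request:
arm_command(
  plan=[
    [[0,-0.0223,-0.0349,0,0,0,0.0854],[0,-0.0223,-0.0349,0,0,0,0.0854],[0,-0.0223,-0.0349,0,0,0,0.0854],[0,-0.0223,-0.0349,0,0,0,0.0854],[0,-0.0223,-0.0349,0,0,0,0.0854],[0,-0.0223,-0.0349,0,0,0,0.0854],[0,-0.0223,-0.0349,0,0,0,0.0854],[0,-0.0223,-0.0349,0,0,0,0.0854],[0,-0.0223,-0.0349,0,0,0,0.0854],[0,-0.0223,-0.0349,0,0,0,0.0854],[0,-0.0223,-0.0349,0,0,0,0.0854],[0,0,0,6.1,0,0,0.0854],[0,0,0,6.1,0,0,0.0854],[0,0,0,6.1,0,0,0.0854],[0,0,0,0,0,0,0.0854]],
  ],
)

```text
t: 2.05
tool_pos: [0.5131, -0.1758, 0.2322]
tool_rot: [2.176, 0.102, -2.164]
contact_force: [0.3, 0.1, -1.0]
opening: 0.0855
```

```bash
cat > look.py <<'E'
from h import *
import sys
T=T_tool(); print(T); im=get_image("wrist"); save(sys.argv[1],im)
t=sys.argv[2]
for d in mark_of("wrist",t)[:3]: print(t,d["conf"],w("wrist",d["at"]))
o=ctrl.get_obs(); print(o["t"],o["contact_force"],o["opening"])
E
python3 look.py w1 pin_center
```

```text
[[ 0.0058  0.0971 -0.9953  0.5131]
 [-0.0034 -0.9953 -0.0972 -0.1758]
 [-1.      0.0039 -0.0054  0.2322]
 [ 0.      0.      0.      1.    ]]
pin_center 0.83 [ 0.5038 -0.1887  0.1114]
pin_center 0.72 [ 0.3826 -0.2432  0.1316]
pin_center 0.55 [ 0.4189 -0.1997  0.0653]
2.15 [-0.0307 -0.5493  0.2915] 0.08528959830043069
```

View pics/w1.png

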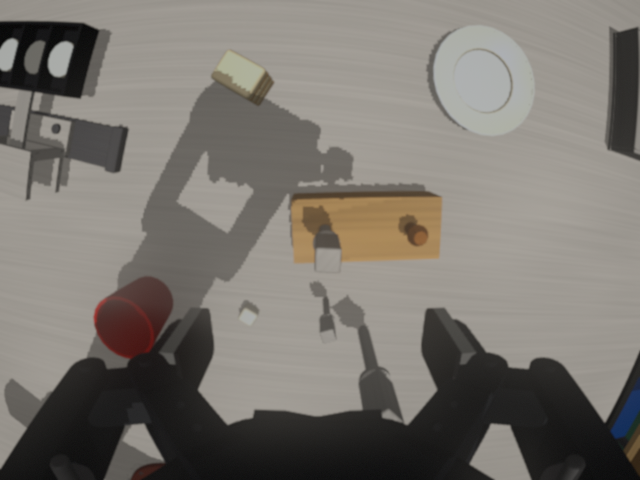

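The wrist picture shows the pin's square head at (327,260) with its sides parallel to the block, the peg at (416,235), and the small and tall decoys at (327,335) and (378,390).

```bash
python3 - <<'E'
from h import *
p=back("wrist",(327.5,260),.133); print(p)
g=(p+np.array([.5045,-.1865,.133]))/2; g[2]=.097
print(g,totool(g-T_tool()[:3,3]))
# tilt correction: tool x -> -z, tool y -> block axis -83.7deg
print(back("wrist",(317,272),.133)-back("wrist",(340,271),.133))
th=np.radians(-83.7); y=np.array([np.cos(th),np.sin(th),0]); x=np.array([0,0,-1.]); G=np.c_[x,y,np.cross(x,y)]
print(R.from_matrix(T_tool()[:3,:3].T@G).as_rotvec(degrees=True))
E
```

```text
[ 0.506  -0.1851  0.133 ]
[ 0.5053 -0.1858  0.097 ] [0.1352 0.0081 0.0093]
[-0.0023  0.0158  0.    ]
[-0.5183 -0.3108 -0.2319]
```

Request:
arm_command(
  plan=[
    [[0,0.0081,0.0093,0,0,0,0.0854],[0,0,0,0,-0.3,-0.2,0.0854],[0.034,0,0,0,0,0,0.0854],[0.034,0,0,0,0,0,0.0854],[0.034,0,0,0,0,0,0.0854],[0.033,0,0,0,0,0,0.0854],[0,0,0,0,0,0,0.0854],[0,0,0,0,0,0,0.0854]],
  ],
)

```text
t: 2.82
tool_pos: [0.5045, -0.193, 0.0981]
tool_rot: [2.174, 0.106, -2.157]
contact_force: [-0.2, 0.1, 0.6]
opening: 0.0856
```

```bash
python3 look.py w2 pin_center; python3 - <<'E'
from h import *
T=T_tool(); print(totool(np.array([.5053,-.1858,.097])-T[:3,3]))
E
```

```text
[[ 0.008   0.1035 -0.9946  0.5045]
 [-0.0054 -0.9946 -0.1036 -0.193 ]
 [-1.      0.0062 -0.0074  0.0981]
 [ 0.      0.      0.      1.    ]]
pin_center 0.89 [ 0.4201 -0.199   0.0699]
pin_center 0.81 [ 0.5059 -0.1906  0.1142]
2.9167 [ 0.8004 -0.0939  0.3214] 0.08499950245985842
[ 0.002  -0.0071 -0.0011]
```

View pics/w2.png

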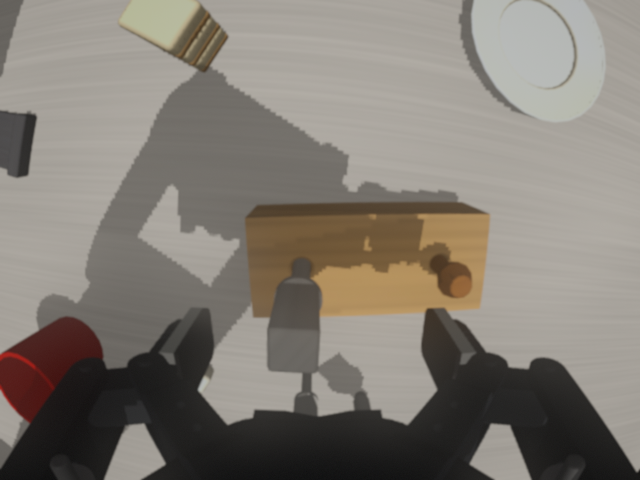

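The pin stands between the fingers, about 7 mm towards tool -y of their centre, with its head around (295,345). I'll centre it, level the tool and close.

Request:
arm_command(
  plan=[
    [[0.001,-0.0071,-0.001,0,-0.4,-0.4,0.0854],[0,0,0,0,-0.2,-0.2,0.0854],[0,0,0,0,0,0,0.01],[0,0,0,0,0,0,0.01],[0,0,0,0,0,0,0.01],[0,0,0,0,0,0,0.01],[0,0,0,0,0,0,0.01],[0,0,0,0,0,0,0.01],[0,0,0,0,0,0,0.01],[0,0,0,0,0,0,0.01]],
  ],
  squeeze=60,
)

```text
t: 3.75
tool_pos: [0.5111, -0.1868, 0.1094]
tool_rot: [2.18, 0.112, -2.154]
contact_force: [-0.1, 1.1, 1.1]
opening: 0.0164
```

```bash
python3 - <<'E'
from h import *
o=ctrl.get_obs(); print(T_tool(),o["contact_force"],o["wrist_torque"],o["opening"])
E
```

```text
[[ 0.0118  0.1046 -0.9944  0.5111]
 [-0.0009 -0.9945 -0.1046 -0.1868]
 [-0.9999  0.0021 -0.0116  0.1094]
 [ 0.      0.      0.      1.    ]] [-0.056   1.1357  1.1362] [ 0.0918  0.0265 -0.0131] 0.016442533075904067
```

Request:
arm_command(
  plan=[
    [[0,0,0,0,0,0,0.01],[0,0,0,0,0,0,0.01]],
  ],
)

```text
t: 3.92
tool_pos: [0.5112, -0.1868, 0.1094]
tool_rot: [2.179, 0.112, -2.154]
contact_force: [0.0, 0.2, 2.0]
opening: 0.0168
```

```bash
python3 look.py w3 pin_center
```

```text
[[ 0.0118  0.1047 -0.9944  0.5112]
 [-0.001  -0.9945 -0.1047 -0.1868]
 [-0.9999  0.0022 -0.0116  0.1094]
 [ 0.      0.      0.      1.    ]]
pin_center 0.83 [ 0.5055 -0.1896  0.1139]
pin_center 0.59 [ 0.42   -0.1952  0.0698]
4.0167 [0.0792 0.5595 1.2348] 0.016655602357065806
```

View pics/w3.png

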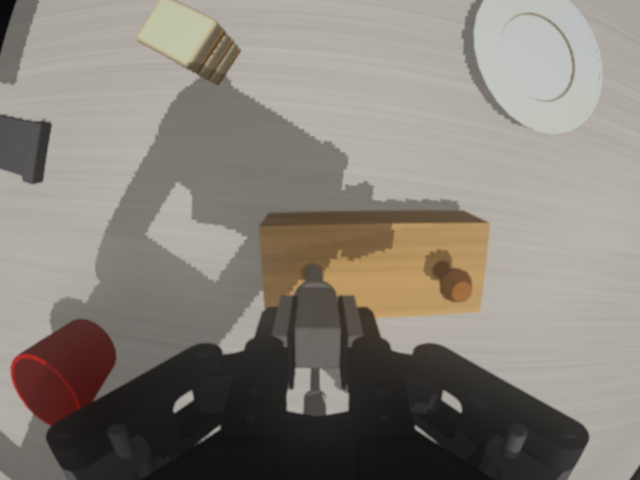

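Request:
arm_command(
  plan=[
    [[0,0,0,0,0,0,0.05],[0,0,0,0,0,0,0.05],[0,0,0,0,0,0,0.05],[0,0,0,0,0,0,0.05]],
  ],
)

```text
t: 4.35
tool_pos: [0.5109, -0.1875, 0.1088]
tool_rot: [2.178, 0.11, -2.154]
contact_force: [0.6, 0.0, 0.1]
opening: 0.0501
```

Request:
arm_command(
  plan=[
    [[0.012,0,0.0057,0,0,0,0.05],[0,0,0,0,0,0,0.05]],
  ],
)

```text
t: 4.52
tool_pos: [0.505, -0.1884, 0.0959]
tool_rot: [2.178, 0.11, -2.153]
contact_force: [-1.3, 0.4, -1.6]
opening: 0.05
```

```bash
python3 - <<'E'
from h import *
o=ctrl.get_obs(); T=T_tool(); print(T,o["contact_force"],o["opening"]); print(totool(np.array([.5055,-.187,.097])-T[:3,3]))
E
```

```text
[[ 0.0116  0.1049 -0.9944  0.505 ]
 [-0.0031 -0.9945 -0.1049 -0.1884]
 [-0.9999  0.0043 -0.0112  0.0959]
 [ 0.      0.      0.      1.    ]] [-1.3275  0.403  -1.576 ] 0.050043487273397684
[-0.0011 -0.0013 -0.0006]
```

Request:
arm_command(
  plan=[
    [[0,-0.001,0,0,-0.6,-0.25,0.05],[0,0,0,0,0,0,0.05]],
  ],
)

```text
t: 4.68
tool_pos: [0.5039, -0.1872, 0.0946]
tool_rot: [2.166, 0.115, -2.17]
contact_force: [0.4, -0.4, -0.5]
opening: 0.0497
```

```bash
python3 - <<'E'
from h import *
o=ctrl.get_obs(); T=T_tool(); print(T,o["contact_force"],o["opening"]); print(totool(np.array([.5055,-.187,.097])-T[:3,3]))
E
```

```text
[[-0.0018  0.1043 -0.9945  0.5039]
 [ 0.0011 -0.9945 -0.1043 -0.1872]
 [-1.     -0.0013  0.0017  0.0946]
 [ 0.      0.      0.      1.    ]] [ 0.3596 -0.3746 -0.5142] 0.04974674870748277
[-0.0024 -0.     -0.0016]
```

Level now. I'll close, then read the pose.

Request:
arm_command(
  plan=[
    [[-0.002,0,-0.0016,0,0,0,0.05],[0,0,0,0,0,0,0.012],[0,0,0,0,0,0,0.012],[0,0,0,0,0,0,0.012],[0,0,0,0,0,0,0.012],[0,0,0,0,0,0,0.012],[0,0,0,0,0,0,0.012]],
  ],
  squeeze=60,
)

```text
t: 5.27
tool_pos: [0.5058, -0.1862, 0.097]
tool_rot: [2.167, 0.117, -2.171]
contact_force: [-0.2, 0.4, 0.2]
opening: 0.0173
```

```bash
python3 - <<'E'
from h import *
o=ctrl.get_obs(); T=T_tool(); print(T,o["contact_force"],o["wrist_torque"],o["opening"])
E
```

```text
[[-0.0024  0.1045 -0.9945  0.5058]
 [ 0.003  -0.9945 -0.1046 -0.1862]
 [-1.     -0.0032  0.0021  0.097 ]
 [ 0.      0.      0.      1.    ]] [-0.236   0.3919  0.158 ] [0.077  0.0532 0.0421] 0.017327361920041345
```

Request:
arm_command(
  plan=[
    [[-0.033,0,0,0,0,0,0.012],[-0.034,0,0,0,0,0,0.012],[-0.034,0,0,0,0,0,0.012],[0,0,0,0,0,0,0.012],[0,0,0,0,0,0,0.012]],
  ],
)

```text
t: 5.68
tool_pos: [0.5053, -0.1866, 0.1981]
tool_rot: [2.166, 0.117, -2.173]
contact_force: [-0.5, 0.3, -2.8]
opening: 0.0174
```

Request:
arm_command(
  plan=[
    [[0,-0.039,-0.003,0,0,0,0.012],[0,-0.039,-0.003,0,0,0,0.012],[0,-0.039,-0.003,0,0,0,0.012],[0,-0.039,-0.003,0,0,0,0.012],[0,-0.039,-0.003,0,0,0,0.012],[0,-0.039,-0.003,0,0,0,0.012],[0,-0.039,-0.003,0,0,0,0.012],[0,-0.039,-0.003,0,0,0,0.012],[0,-0.039,-0.003,0,0,0,0.012],[0,0,0,0,0,0,0.012]],
  ],
)

```text
t: 6.52
tool_pos: [0.4923, 0.1763, 0.1874]
tool_rot: [2.16, 0.102, -2.186]
contact_force: [-0.3, -0.4, -1.1]
opening: 0.0173
```

```bash
python3 look.py w4 ear_top; python3 - <<'E'
from h import *
for t in ("bracket","eye_mid","pin_tip","pin_center"):
    for d in mark_of("wrist",t)[:2]: print(t,d["conf"],w("wrist",d["at"]))
E
```

```text
[[-0.0119  0.0939 -0.9955  0.4923]
 [-0.0005 -0.9956 -0.0939  0.1763]
 [-0.9999 -0.0006  0.0119  0.1874]
 [ 0.      0.      0.      1.    ]]
ear_top 0.72 [0.5513 0.1738 0.0795]
6.6167 [ 0.5269 -0.1569 -0.9177] 0.01719132314117975
bracket 0.87 [0.551  0.1703 0.0001]
eye_mid 0.73 [0.5517 0.1694 0.0498]
pin_tip 0.66 [ 0.4198 -0.2018  0.0006]
pin_tip 0.64 [0.4944 0.1693 0.1002]
pin_center 0.69 [0.4945 0.1663 0.203 ]
```

View pics/w4.png

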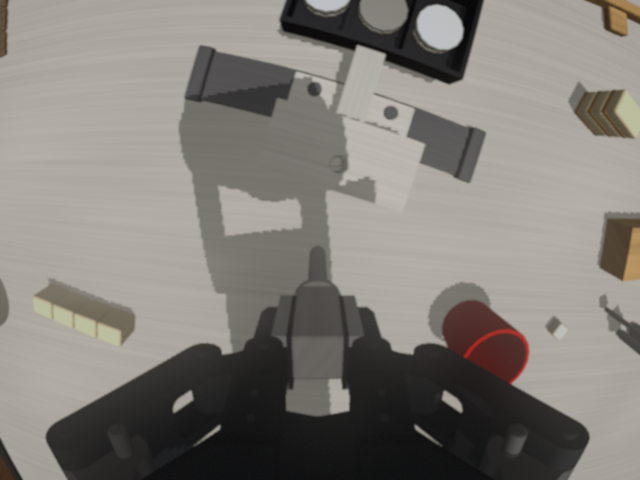

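The hole shows at about (337,163), half in shadow, and the pin's tip at about (318,250). One enlarged crop to fix both.

```bash
python3 - <<'E'
import cv2
a=cv2.imread("pics/w4.png"); 
l=cv2.resize(a[130:200,300:380],None,fx=5,fy=5,interpolation=3); r=cv2.resize(a[225:295,280:360],None,fx=5,fy=5,interpolation=3)
c=cv2.convertScaleAbs(cv2.hconcat([l,r]),alpha=1.6); cv2.imwrite("pics/w4c.png",c)
E
```

```text
(no output)
```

View pics/w4c.png

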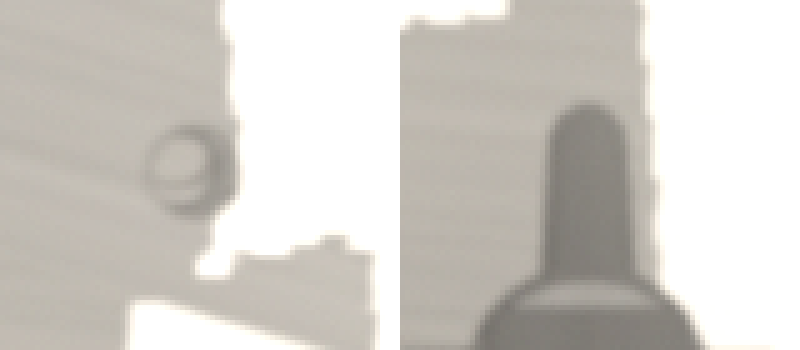

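```bash
cat >> h.py <<'E'
def ptool(p):
    c=calibration("wrist"); q=np.linalg.inv(np.array(c["hand_eye"]))@np.append(p,1)
    th=np.arctan2(np.hypot(q[0],q[1]),q[2]); k=th/np.hypot(q[0],q[1]); return np.array([c["fx"]*k*q[0]+c["cx"],c["fy"]*k*q[1]+c["cy"]])
E
python3 - <<'E'
from h import *
for z in (-.007,-.0035,0,.0035): print(z,ptool([.087,0,z]), ptool([.081,0,z-.0015]))
for y in(-.005,.005):print(ptool([.06,y,0]))
h=back("wrist",(338.3,164),.08); print("hole",h)
T=T_tool();print(T)
tip=(T@[.087,0,0,1])[:3]; print("tip",tip,"d",totool(h-tip))
E
```

```text
-0.007 [316.2238 243.3047] [316.2018 243.559 ]
-0.0035 [316.2274 248.5361] [316.2056 248.9279]
0 [316.231  253.7247] [316.2094 254.2516]
0.0035 [316.2347 258.8691] [316.2133 259.5284]
[307.4866 267.4635]
[324.7809 267.4642]
hole [0.5504 0.1592 0.08  ]
[[-0.0103  0.0856 -0.9963  0.494 ]
 [-0.0034 -0.9963 -0.0855  0.1695]
 [-0.9999  0.0025  0.0106  0.1885]
 [ 0.      0.      0.      1.    ]]
tip [0.4931 0.1692 0.1015] d [ 0.0209  0.0148 -0.0565]
```

Request:
arm_command(
  plan=[
    [[0,0,0,0,0.6,-0.15,0.012],[0,0.004,-0.02,0,0,0,0.012],[0,0.004,-0.02,0,0,0,0.012],[0.008,0,0,0,0,0,0.012],[0,0,0,0,0,0,0.012],[0,0,0,0,0,0,0.012],[0,0,0,0,0,0,0.012]],
  ],
)

```text
t: 7.4
tool_pos: [0.5359, 0.1571, 0.1796]
tool_rot: [2.186, 0.08, -2.183]
contact_force: [0.3, 0.0, -1.2]
opening: 0.0174
```

```bash
python3 - <<'E'
from h import *
print(ctrl.get_obs()["dq"]); print(T_tool()); a=get_image("wrist"); T=T_tool(); save("w5",a);print(T)
b=cv2.cvtColor(a[170:290,260:420],cv2.COLOR_RGB2BGR)
cv2.imwrite("pics/w5c.png",cv2.convertScaleAbs(cv2.resize(b,None,fx=5,fy=5,interpolation=3),alpha=1.6))
E
```

```text
[-0.0101 -0.011   0.0042  0.0007  0.0007  0.0011]
[[ 0.0014  0.0733 -0.9973  0.5359]
 [ 0.0002 -0.9973 -0.0733  0.1571]
 [-1.     -0.0001 -0.0015  0.1796]
 [ 0.      0.      0.      1.    ]]
[[ 0.0019  0.0735 -0.9973  0.5359]
 [ 0.0001 -0.9973 -0.0735  0.1572]
 [-1.      0.     -0.0019  0.1798]
 [ 0.      0.      0.      1.    ]]
```

View pics/w5c.png

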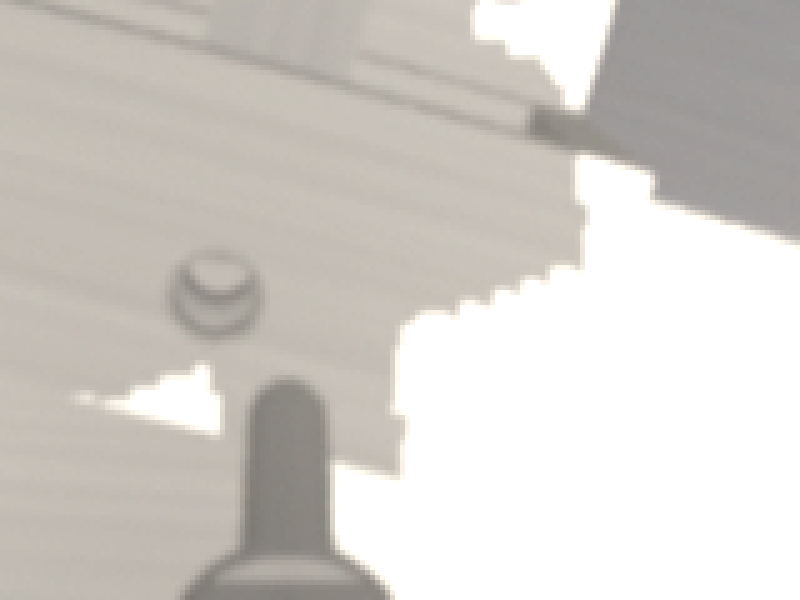

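The hole is at crop (215,294), which is pixel (303,228.8). The pin's axis is at x=317.6 and its end edge at y=245.4. The tip is a bit over 1 cm above the ear.

```bash
python3 - <<'E'
from h import *
from scipy.optimize import least_squares
# pin tip offset in tool from image (front edge of end face at z-3.5mm)
s=least_squares(lambda p: ptool([.087,p[0],p[1]-.0035])-[317.6,245.4],[0,0]).x; print("off",s)
h=back("wrist",(303,228.8),.08); T=T_tool(); tip=(T@[.087,s[0],s[1],1])[:3]
print(h,tip,"d",totool(h-tip))
ey=np.array([np.cos(np.radians(78.6)),np.sin(np.radians(78.6)),0]); print(T[:3,:3].T@ey)
E
```

```text
off [ 0.0009 -0.0021]
[0.549  0.1671 0.08  ] [0.5383 0.1565 0.0928] d [ 0.0128 -0.0098 -0.0114]
[ 0.0005 -0.9631 -0.2692]
```

Request:
arm_command(
  plan=[
    [[0,-0.0098,-0.0114,0,0,0,0.012],[0,0,0,0,0,0,0.012],[0.006,0,0,0,0,0,0.012],[0,0,0,0,0,0,0.012],[0,0,0,0,0,0,0.012]],
  ],
)

```text
t: 7.87
tool_pos: [0.5447, 0.1676, 0.1742]
tool_rot: [2.186, 0.081, -2.181]
contact_force: [0.4, 0.2, -1.2]
opening: 0.0174
```

```bash
cat > chk.py <<'E'
from h import *
o=ctrl.get_obs();T=T_tool(); tip=(T@[.087,.0009,-.0021,1])[:3]
print(o["t"],"tip",tip,"tilt",T[2,1:3],"d",totool(np.array([.549,.1671,.08])-tip),"F",o["contact_force"],o["wrist_torque"],o["opening"])
E
python3 chk.py; python3 - <<'E'
from h import *
a=get_image("wrist"); save("w6",a)
b=cv2.cvtColor(a[190:290,260:380],cv2.COLOR_RGB2BGR)
cv2.imwrite("pics/w6c.png",cv2.convertScaleAbs(cv2.resize(b,None,fx=5,fy=5,interpolation=3),alpha=1.6))
E
```

```text
7.8667 tip [0.5471 0.1668 0.0872] tilt [ 0.0004 -0.0022] d [ 0.0072 -0.0001 -0.0019] F [ 0.3939  0.175  -1.2245] [-0.0316  0.0007  0.0391] 0.017387324947733603
```

View pics/w6c.png

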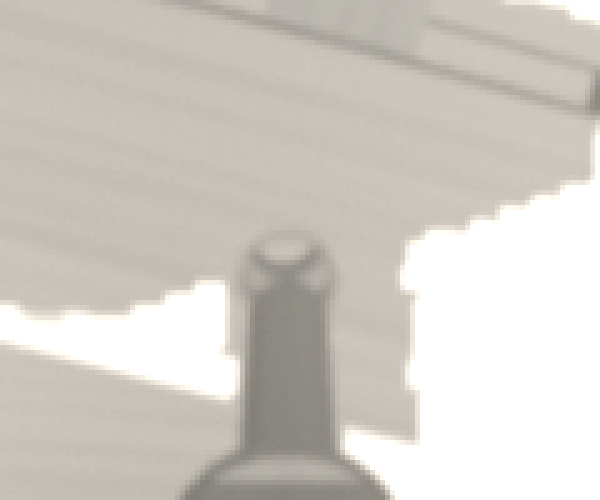

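```bash
python3 - <<'E'
from h import *
T=T_tool(); tip=(T@[.087,.0009,-.0021,1])[:3]
for r in (244,245):
    h=back("wrist",(317.4,r),.08); print(h,tip,totool(h-tip))
E
```

```text
[0.5493 0.1671 0.08  ] [0.5468 0.1668 0.0868] [ 0.0068 -0.0001 -0.0025]
[0.5486 0.167  0.08  ] [0.5468 0.1668 0.0868] [ 0.0068 -0.0001 -0.0019]
```

Request:
arm_command(
  plan=[
    [[0,-0.0001,-0.0022,0,0,0,0.012],[0,0,0,0,0,0,0.012],[0.003,0,0,0,0,0,0.012],[0.002,0,0,0,0,0,0.012],[0.002,0,0,0,0,0,0.012],[0.002,0,0,0,0,0,0.012],[0,0,0,0,0,0,0.012]],
  ],
)

```text
t: 8.5
tool_pos: [0.5463, 0.1673, 0.1639]
tool_rot: [2.185, 0.08, -2.182]
contact_force: [-0.2, 0.4, -1.3]
opening: 0.0172
```

```bash
python3 chk.py
```

```text
8.5 tip [0.5486 0.1665 0.0769] tilt [ 0.0006 -0.0014] d [-0.0031 -0.0006 -0.0005] F [-0.1947  0.4235 -1.2676] [-0.0013  0.0297 -0.0162] 0.017217247136262475
```

The tip is 3 mm below the ear's top face with no contact force, so it is in the hole. Continuing down to just above the eye.

Request:
arm_command(
  plan=[
    [[0.003,-0.0004,-0.0003,0,0,0,0.012],[0.003,0,0,0,0,0,0.012],[0.003,0,0,0,0,0,0.012],[0.003,0,0,0,0,0,0.012],[0.003,0,0,0,0,0,0.012],[0.002,0,0,0,0,0,0.012]],
  ],
)

```text
t: 9.0
tool_pos: [0.5466, 0.1678, 0.1453]
tool_rot: [2.185, 0.08, -2.182]
contact_force: [-0.1, -0.1, -1.1]
opening: 0.0175
```

```bash
python3 chk.py
```

```text
9.0 tip [0.5489 0.167  0.0583] tilt [ 0.0007 -0.0014] d [-0.0217 -0.0001 -0.0001] F [-0.0728 -0.1224 -1.0517] [-0.0003 -0.0118  0.0216] 0.017492800850637397
```

Now into the sprung eye, in small steps.

Request:
arm_command(
  plan=[
    [[0.002,0,0,0,0,0,0.012],[0.002,0,0,0,0,0,0.012],[0.002,0,0,0,0,0,0.012],[0.002,0,0,0,0,0,0.012]],
  ],
)

```text
t: 9.33
tool_pos: [0.546, 0.168, 0.1366]
tool_rot: [2.183, 0.08, -2.185]
contact_force: [-1.7, 0.3, 0.9]
opening: 0.0171
```

```bash
python3 chk.py
```

```text
9.3333 tip [0.5481 0.1672 0.0496] tilt [0.0002 0.0009] d [-0.0304  0.0002 -0.0009] F [-1.6699  0.2888  0.8795] [0.0857 0.6461 0.0867] 0.017051481713477274
```

Request:
arm_command(
  plan=[
    [[0.002,0,-0.0006,0,0,0,0.012],[0.002,0,-0.0004,0,0,0,0.012],[0.002,0,0,0,0,0,0.012],[0.002,0,0,0,0,0,0.012],[0.002,0,0,0,0,0,0.012],[0.002,0,0,0,0,0,0.012],[0.002,0,0,0,0,0,0.012]],
  ],
)

```text
t: 9.92
tool_pos: [0.5463, 0.1681, 0.1247]
tool_rot: [2.179, 0.08, -2.188]
contact_force: [-3.3, -1.0, 5.1]
opening: 0.0171
```

```bash
python3 chk.py
```

```text
9.9167 tip [0.5481 0.1672 0.0377] tilt [0.0006 0.0039] d [-0.0423  0.0002 -0.0007] F [-3.3314 -0.9797  5.0819] [-0.1023  0.9012  0.0221] 0.017122231688370505
```

Request:
arm_command(
  plan=[
    [[0.002,0,0,0,0.2,0,0.012],[0.002,0,-0.0003,0,0,0,0.012],[0.002,0,-0.0003,0,0,0,0.012],[0.002,0,0,0,0,0,0.012],[0.002,0,0,0,0,0,0.012],[0.002,0,0,0,0,0,0.012]],
  ],
)

```text
t: 10.42
tool_pos: [0.5463, 0.1681, 0.1107]
tool_rot: [2.182, 0.08, -2.185]
contact_force: [-3.3, -0.9, 3.8]
opening: 0.0174
```

```bash
python3 chk.py
```

```text
10.4167 tip [0.5483 0.1672 0.0237] tilt [0.0006 0.0015] d [-0.0563  0.0002 -0.0006] F [-3.2506 -0.9276  3.8184] [-0.1091  0.8294 -0.0238] 0.01742097033042999
```

Request:
arm_command(
  plan=[
    [[0.003,0,0,0,0,0,0.012],[0.003,0,0,0,0,0,0.012],[0.002,0,0,0,0,0,0.012],[0.002,0,0,0,0,0,0.012],[0.002,0,0,0,0,0,0.012]],
  ],
)

```text
t: 10.83
tool_pos: [0.5464, 0.1681, 0.0974]
tool_rot: [2.182, 0.08, -2.185]
contact_force: [-3.1, -0.4, 5.2]
opening: 0.0171
```

```bash
python3 chk.py
```

```text
10.8333 tip [0.5485 0.1672 0.0104] tilt [0.0006 0.0013] d [-0.0696  0.0002 -0.0004] F [-3.0775 -0.4219  5.1591] [-0.0363  0.8535  0.0363] 0.017142758120452916
```

Request:
arm_command(
  plan=[
    [[0.0015,0,0,0,0,0,0.012],[0.0015,0,0,0,0,0,0.012],[0.001,0,0,0,0,0,0.012]],
  ],
)

```text
t: 11.08
tool_pos: [0.5464, 0.168, 0.0928]
tool_rot: [2.182, 0.08, -2.185]
contact_force: [-3.7, -0.6, 2.9]
opening: 0.0168
```

```bash
python3 chk.py
```

```text
11.0833 tip [0.5485 0.1672 0.0058] tilt [0.0006 0.0012] d [-0.0742  0.0002 -0.0004] F [-3.6946 -0.6326  2.8933] [-0.06    0.8816 -0.0131] 0.016844686683202693
```

Request:
arm_command(
  plan=[
    [[0.0008,0,0,0,0,0,0.012]],
  ],
)

```text
t: 11.17
tool_pos: [0.5465, 0.1681, 0.092]
tool_rot: [2.182, 0.08, -2.185]
contact_force: [-4.7, -0.5, 11.5]
opening: 0.0172
```

Request:
arm_command(
  plan=[
    [[0.0008,0,0,0,0,0,0.012]],
  ],
)

```text
t: 11.25
tool_pos: [0.5466, 0.168, 0.092]
tool_rot: [2.182, 0.08, -2.185]
contact_force: [-7.1, -0.3, 12.1]
opening: 0.017
```

The collar has landed: z stopped at 0.092, as computed for a seated pin, and the force rose to 12 N. Releasing.

Request:
arm_command(
  plan=[
    [[0,0,0,0,0,0,0.03],[0,0,0,0,0,0,0.05],[0,0,0,0,0,0,0.05],[0,0,0,0,0,0,0.05],[-0.02,0,0,0,0,0,0.05],[-0.03,0,0,0,0,0,0.05],[-0.03,0,0,0,0,0,0.05],[-0.03,0,0,0,0,0,0.05],[0,0,0,0,0,0,0.05],[0,0,0,0,0,0,0.05]],
  ],
)

```text
t: 12.08
tool_pos: [0.5474, 0.1677, 0.2012]
tool_rot: [2.186, 0.079, -2.181]
contact_force: [-0.1, 0.1, -0.7]
opening: 0.0499
```

```bash
python3 - <<'E'
from h import *
print(ctrl.get_obs()["contact_force"])
a=get_image("scene"); M=[w("scene",d["at"]) for d in mark_of("scene","pin_center")[:3]]; print(M)
b=cv2.resize(a[200:290,300:420],None,fx=4,fy=4,interpolation=2)
g=get_image("wrist"); save("fin",np.hstack([b,cv2.resize(g[140:410,210:420],(280,360))])); print([w("wrist",d["at"]) for d in mark_of("wrist","pin_center")[:2]])
E
```

```text
[-0.0524  0.1394 -0.7425]
[array([ 0.385 , -0.2389,  0.1358]), array([ 0.4229, -0.194 ,  0.0709]), array([0.6752, 0.1537, 0.0502])]
[array([ 0.4159, -0.1976,  0.0675]), array([0.5495, 0.1639, 0.1066])]
```

View pics/fin.png

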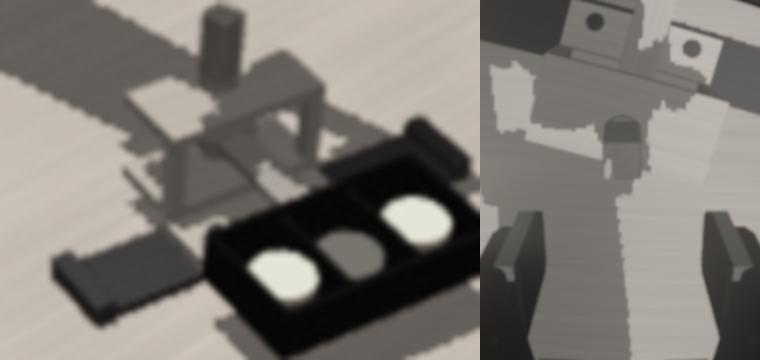

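The pin stands upright with its collar flush on the upper ear (grip at (220,45) in the left panel), and the open fingers are well clear of it. Wrist camera: pin_center at z = 0.1066 m, against 0.106 m for seated.

```bash
python3 -c "from station import finish_job; print(finish_job())"
```

```text
the job is handed in; nothing more can be done
None
```

The pivot pin is threaded through the upper ear, the sprung eye and the lower ear, its collar sits on the upper ear, and the job is handed in. It took about 12 s of the 72 s allowed.

- **Pin:** I took the middle-sized square-headed pin from the block. My first grasp drifted 11 mm high, so I opened the fingers, re-centred and gripped again before lifting.
- **Insertion:** I found the ear hole with the wrist camera, and the tip went in without touching. The eye and lower ear showed up to about 6 N in my readings.
- **Seating:** The pin stopped on its collar at about 12 N upward, with the tip reckoned at 5 mm above the table.

**Last checks:**
- The final pictures show the pin upright and flush, with the gripper open and about 11 cm above its release height.
- The wrist camera put the pin's centre at 0.1066 m, against 0.106 m for seated.
- The scene-camera network did not report the seated pin; its three hits were the two decoys and the tray.
- I did not measure the bystanders again afterwards; no contact with them was noticed.

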